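# Clamp the specimen block in the bench quick-clamp

## Task

Lift the retaining bar out of the two brackets of the specimen rack and lay it on the bench, clear of the rack. Take the rectangular metal block out (the round specimen stays in its pocket), stand it upright on the bench, then take it again by its two ends and stand it between the open jaws of the quick-clamp, its broad faces towards the jaws. Let go and squeeze the clamp's trigger again and again, letting it spring back each time and never pushing the jaw itself, until the sliding jaw holds the block firmly against the fixed jaw; leave the trigger released and everything else undisturbed.

Things in the scene. Friction and masses are not known exactly. Their poses are not given: they have to be found in the camera images.
- clamp: Bench quick-clamp fixed to the bench, grey base plate 270 x 90 x 12 mm. Origin on the bench under its middle; x runs from the handle end to the fixed steel jaw, z up. Fixed jaw: 36 mm wide (y), face at x = 105 mm, top at z = 60 mm. Sliding jaw: see jaw, top at z = 61 mm. At the -x end two black levers rise to z = 125 mm: fixed handle, then trigger; grey side plates below reach z = 74 mm.
- clamp_seat (a point): Point on top of the clamp's base plate (clamp x = 90, y = 0, z = 12 mm): under the centre of the block when it stands against the fixed jaw. Axes are the clamp's. The block is first stood between the jaws, centred on y = 0, anywhere along x.
- clamp_grip (a point): Where to squeeze (clamp x = -97, y = 0, z = 112 mm): midway between the back of the handle (18 mm thick, x = -116 to -98, 22 mm wide in y) and the front of the fully squeezed trigger. Its x axis is the clamp's, the line along which fingers close: one behind the handle, one in front of the trigger.
- trigger (a joint): Trigger angle: 0 released, 0.32 rad fully squeezed to the handle; spring return. At z = 112 mm its front is at clamp x = -62 mm released, -77 mm squeezed; 22 mm wide. Resists with 3 to 5 N, 13 to 15 N driving the jaw; 20 to 28 N grips firmly. Each full squeeze moves the jaw 6 mm (the first up to 9.5); it stalls once the jaw is firm. Let it back to 0 before the next.
- jaw (a joint): Travel of the sliding jaw towards the fixed jaw, m. Its pad's face is at clamp x = 52 mm + this value (0 = fully open, 53 mm from the fixed jaw; starts at 0 to 0.007). The 30 mm block is touched at 0.023 and held firmly at 0.0245 to 0.027. It stays where it is left (14 N friction).
- jaw_pad: Black rubber pad, 34 mm wide, 42 mm high, 4 mm thick, on the face of the sliding jaw; springy, it gives about 1 mm per 6 N. Its origin moves with the jaw (it is the clamp's origin when the jaw is fully open), its axes are the clamp's.
- rack: Grey rack fixed to the bench, base 70 (x) x 222 (y) x 10 mm, origin on the bench under its middle, z up. Two pockets, centres at y = +35 and -35 mm, floor z = 10 mm, 62 mm long in y; cheeks 58 mm high close their y ends, the x sides are open above lips 18 mm high. At y = +96 and -96 mm brackets with open notches 18 mm wide in x: seat z = 63, prongs to z = 85 mm.
- bar_tab (a point): Centre of the upright grip tab, 12 (x) x 36 (y) x 28 (z) mm, in the middle of the retaining bar (square aluminium bar 12 x 216 x 12 mm, y along it, z up, 0.12 kg). The bar's underside is 26 mm below this point, the tab's top 14 mm above. At the start the bar rests in the brackets, along the rack's y, over the specimens.
- bar: The same retaining bar; origin at the centre of its underside.
- block_center (a point): Centre of the rectangular aluminium block, 30 (x) x 56 (y) x 50 (z) mm, 0.15 to 0.31 kg. It stands in either pocket, x along the rack's x: there only its broad faces (30 mm apart, +-x) can be reached. In the clamp the broad faces go to the jaws, so it is held by its ends (56 mm apart, +-y).
- block: The same block; origin at the centre of its underside.
- round_center (a point): Centre of the round aluminium specimen, 40 mm diameter, 50 mm high, upright in the other pocket; it stays there.
- jar: Amber glass jar, 56 mm diameter, 75 mm high, standing on the bench; a bystander. Origin at the centre of its underside.
- slide_box: Closed white box for slides, 87 x 62 x 30 mm, on the bench; a bystander. Origin at the centre of its underside.
- objective: Steel microscope objective, 34 mm diameter, 50 mm high, standing on the bench; a bystander. Origin at the centre of its underside.

How it is judged (in metres and radians):
On the way, in this order (a step that is already met when the one before it is completed fails the run):
1. the retaining bar lies on the bench beside the rack, let go (height (world z) of bar_tab below 0.034 m and horizontal distance between bar_tab and rack above 0.05 m and contact force between the fingers and bar below 0.1 N and linear speed of bar below 0.03 m/s), for 0.2 s.
2. the block stands upright on the bench outside the rack, let go (height (world z) of block_center below 0.029 m and angle between block_center's own z axis and vertical below 0.1 rad and contact force between the fingers and block below 0.1 N and linear speed of block below 0.03 m/s), for 0.2 s.
3. the block stands on the clamp's base between the jaws, let go (x of block_center in the frame of clamp between 0.06 and 0.097 m and y of block_center in the frame of clamp between -0.012 and 0.012 m and z of block_center in the frame of clamp between 0.032 and 0.042 m and angle between block_center's own z axis and vertical below 0.1 rad and angle between the x axis of block_center and the x axis of clamp, either way round below 0.2 rad and contact force between the fingers and block below 0.1 N and contact force between block and jaw_pad below 3 N), for 0.2 s.
4. the trigger is squeezed (value of joint trigger above 0.2 rad), for 0.05 s.
5. the trigger springs back (value of joint trigger below 0.04 rad), for 0.05 s.
6. the trigger is squeezed again (value of joint trigger above 0.07 rad), for 0.05 s.
At the end, for the whole second after the job is handed in: Block upright on the clamp's base, within 12 mm of centre, square (0.2 rad), against the fixed jaw (centre at clamp x 84-95 mm), pad pressing it over 6 N; trigger released (<0.04 rad); bar at rest on the bench, tab >50 mm from the rack's middle; round specimen upright within 20 mm of its start (contact force between block and jaw_pad above 6 N and x of block_center in the frame of clamp between 0.084 and 0.095 m and y of block_center in the frame of clamp between -0.012 and 0.012 m and z of block_center in the frame of clamp between 0.032 and 0.042 m and angle between block_center's own z axis and vertical below 0.1 rad and angle between the x axis of block_center and the x axis of clamp, either way round below 0.2 rad and value of joint trigger below 0.04 rad and height (world z) of bar_tab below 0.034 m and horizontal distance between bar_tab and rack above 0.05 m and distance of round_center from where it was at the start of the episode below 0.02 m and angle between round_center's own z axis and vertical below 0.15 rad and linear speed of each of block, bar below 0.02 m/s); the robot touches nothing.
It fails at once if the sliding jaw is pushed with the fingers instead of the trigger (more than 10 N) (contact force between the fingers and jaw_pad above 10 N or contact force between the fingers and jaw_c0 above 10 N).
It fails at once if the round specimen is taken out or upset (distance of round_center from where it was at the start of the episode above 0.035 m or angle between round_center's own z axis and vertical above 0.4 rad).
It fails at once if a bystander is moved by more than 30 mm (distance of any of jar, slide_box, objective from where it was at the start of the episode above 0.03 m).
It also fails if it takes over 72 s, if anything falls off the work surface, if the arm or the gripper's body presses on something with over 40 N, if the wrist force passes 120 N, or if a joint passes its speed limit or range.

## Robot

A 6-joint arm with a two-finger parallel gripper is mounted at the origin on the work surface. World frame = base frame: x ahead of the robot, y to its left, z up, the work surface at z = 0. Lengths are in mm, angles in rad, forces in N, time in s.
With the tool pointing down it reaches from about 275 to 1000 mm from the base axis. Payload 8.4 kg.
Tool frame: the origin (TCP) lies on the mounting face of the last link; the fingertips stand 173 mm ahead of it and the grasp point (between the pads) lies 155 mm ahead of it; z points along the fingers, y is the line along which they close (so a half turn about z gives the same grasp; the last joint's range is limited). The gripper opens to 85 mm and grips with 20 to 120 N. Pads are 22 mm wide; open, the fingers measure 114 mm over their backs; the gripper's body (76 mm by 85 mm) begins 54 mm behind the grasp point. The pads swing forward as they close: fully open they stand 13 mm farther back than shut.
Start: joints at [1.295, 0.353, 1.633, -0, 1.155, -0.002], TCP at [168.994, 601.723, 404.681] pointing down, gripper open.
Joint ranges: [-2.63, 2.63], [-0.92, 2.1], [0.06, 2.66], [-1.3, 4.44], [0, 2.69], [-3.02, 3.02]. Speed limits (rad/s): [2.22, 2.22, 2.79, 3.14, 3.14, 3.14].

## Interface

Orientations are given as [roll, pitch, yaw] about the fixed x, y, z axes, in that order (R = Rz(yaw) Ry(pitch) Rx(roll)).
In Python, from rig import r gives the robot as it stands.
- The arm moves only by the tool apply_moves, never from a script. Its argument "deltas" is a list of rows, each an object with "claw": the gripper command: -1 is fully open, 1 is shut, values between are in proportion; "delta_pos": the shift along the tool's x, y, z in cm, a list of three; "yaw": the turn about the tool's z in rad. In form: [{"claw": claw, "delta_pos": [tx, ty, tz], "yaw": yaw}, ...]. A call has 1 to 8 rows; each row shifts and turns the commanded pose from where the row before left it, along the tool's axes as they then stand; what a row does not reach is not made up. A row lasts 1/8 s, in which the tool goes at most 62.5 mm and 10.7 degrees, less where a joint would pass 70% of its speed; a pose out of reach is approached as far as the arm can. A call with a gripper value outside its range is refused whole. The fingers move at their own pace and stop on an object; "grip_force" is the grip in N (left out, the last holds). Time passes only in rows, so rows that do not move let the fingers close. It gives the time, the measured TCP pose, the force, the opening and the grip force at its end, in the units of the state.
- r.sense(): the state, without advancing time (a new reading comes with each control period).
- r.grab_frame(name): name is "side" or "top"; returns a dict with "img" (400x640x3 uint8, blue, green, red), "z_map" (400x640 float32, mm along the optical axis (not along the pixel's ray), 0 where there is no reading), "fx", "fy", "cx", "cy" (pixels), "eye" and "rotation" of the camera in the world. Camera axes: x right, y up, looking along -z (the intrinsics and any distortion apply to the point x, -y, -z); pixel columns grow to the right and rows downward; lengths in mm; the calibration is good to about 2 mm. A picture is of the moment at which its call begins.
- r.sign_off(): hands the job in; it is judged then, once.
The state is a dict: "clock": time; "qpos": joint angles; "qvel": joint speeds; "joint_efforts": joint torques, N m; "eef_pos": TCP position; "tcp_rot": TCP orientation; "contact_force": force on the tool from outside, world axes, zero at the start; "wrist_torque": the same for the moment, N m; "opening": opening from 0.0 (shut) to 1.0 (fully open); "grasp_force": force on a finger pad.
Only numpy, scipy, OpenCV 4.12 (cv2) and the standard library are available. Lean on these libraries where they do the work, as an engineer would, in place of code of your own. Each camera call takes 0.05 s, during which the arm holds its last target. There are 200 camera calls.

## Working session

There is one attempt and no reset: what is moved stays moved. The work goes in short steps, Python scripts to look and compute and a tool call to move; the robot and the scene stay as the last step left them, time stands still between calls to the robot, and variables do not carry over. Pictures are saved under pics/ and viewed, at most 11 in all, crops included, and the job is handed in when it is done.

Besides the shell and the picture viewer there is one more tool, called after "Call:" as name([rows], argument=value, ...), one row to a line, values as JSON. apply_moves: Moves the arm, as the interface text tells. Its arguments: {"type":"object","properties":{"deltas":{"type":"array"},"grip_force":{"type":"number"}},"required":["deltas"]}

```bash
mkdir -p pics; cat > h.py <<'E'
from rig import r
import numpy as np, cv2
def cloud(f):
    z=f["z_map"]; v,u=np.mgrid[0:z.shape[0],0:z.shape[1]]
    p=np.stack([(u-f["cx"])/f["fx"]*z,-(v-f["cy"])/f["fy"]*z,-z],-1)
    P=p@np.array(f["rotation"]).T+np.array(f["eye"]); P[z==0]=np.nan
    return P
E
python3 - <<'E'
from h import *
for n in("top","side"):
    f=r.grab_frame(n); cv2.imwrite(f"pics/{n}0.png",f["img"]); np.savez(f"{n}0.npz",**{k:v for k,v in f.items()})
    print(n,[k for k in f],f["fx"],f["fy"],f["cx"],f["cy"],f["eye"],np.round(f["rotation"],3).tolist(),(f["z_map"]==0).mean())
print(r.sense())
E
```

```text
top ['img', 'z_map', 'fx', 'fy', 'cx', 'cy', 'eye', 'rotation'] 376.1152665332058 376.1152665332058 315.29637978747735 202.60230014497827 [ 389.46542455   10.9727432  1294.86665755] [0.188, -0.023, -1.568] 0.004421875
side ['img', 'z_map', 'fx', 'fy', 'cx', 'cy', 'eye', 'rotation'] 370.13588697365896 370.13588697365896 325.2965809710598 198.77884112949306 [ -40.22292306 -811.43727376  739.39641104] [1.022, 0.013, -0.666] 0.00413671875
{'clock': 0.1, 'qpos': array([ 1.29459846e+00,  3.53615843e-01,  1.63406315e+00,  2.29284736e-06,
        1.15520317e+00, -2.38395199e-03]), 'qvel': array([ 0.00030369, -0.00119277, -0.00055718, -0.00075346,  0.00012184,
       -0.000235  ]), 'joint_efforts': array([ 2.27694181e-03, -6.06357694e+01, -3.42823792e+01,  1.30387543e-04,
        3.98503922e-03, -8.67267261e-06]), 'eef_pos': array([168.93619645, 601.51807034, 404.01208289]), 'tcp_rot': array([-3.14030315e+00, -5.17059711e-06,  2.86777780e+00]), 'contact_force': array([-0.60030775, -0.60156904,  0.33470424]), 'wrist_torque': array([ 0.01962679, -0.08569581,  0.00687594]), 'grasp_force': 0.0, 'opening': 1.0008203023137934}
```

View pics/top0.png

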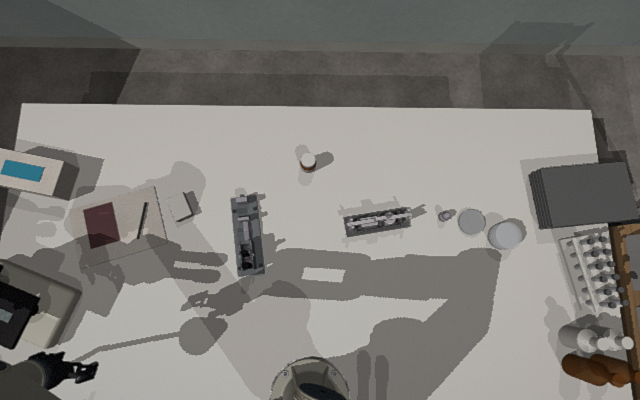

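View pics/side0.png

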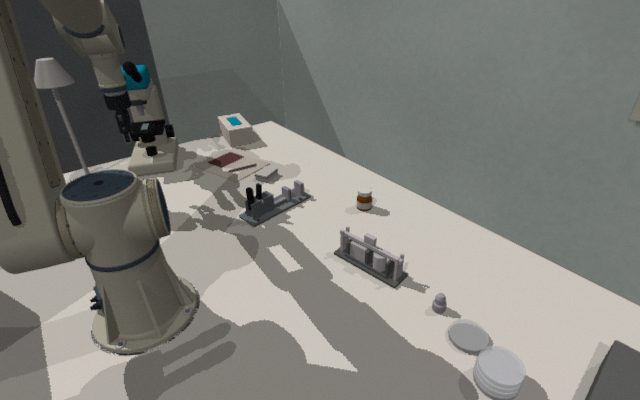

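The top view shows the clamp at px (247,233), with its handle end at the bottom. The rack with its bar is at (377,220), the jar at (308,161), the objective at (446,214) and the slide box at (180,206). The side view shows the same items.

```bash
cat > h.py <<'E'
from rig import r
import numpy as np, cv2
from scipy.spatial.transform import Rotation as Ro
def cloud(f):
    z=f["z_map"]; v,u=np.mgrid[0:z.shape[0],0:z.shape[1]]
    p=np.stack([(u-f["cx"])/f["fx"]*z,-(v-f["cy"])/f["fy"]*z,-z],-1)
    P=p@Ro.from_euler("xyz",f["rotation"]).as_matrix().T+np.array(f["eye"]); P[z==0]=np.nan
    return P
def save(n,tag):
    f=r.grab_frame(n); np.savez(f"{n}{tag}.npz",**f); return f
E
python3 - <<'E'
from h import *
T=np.load("top0.npz");S=np.load("side0.npz")
P=cloud(T);Q=cloud(S)
a=cv2.resize(T["img"][190:280,222:272],None,fx=6,fy=6,interpolation=cv2.INTER_CUBIC)
b=cv2.resize(T["img"][190:245,335:415],None,fx=6,fy=6,interpolation=cv2.INTER_CUBIC)
c=np.zeros((540,800,3),np.uint8); c[:540,:300]=a; c[:330,310:790]=b
cv2.imwrite("pics/crop1.png",c)
c=np.zeros((540,800,3),np.uint8)
a=cv2.resize(S["img"][175:225,235:315],None,fx=5,fy=5,interpolation=cv2.INTER_CUBIC)
b=cv2.resize(S["img"][222:285,328:410],None,fx=5,fy=5,interpolation=cv2.INTER_CUBIC)
c[:250,:400]=a; c[:315,390+0:800]=b
cv2.imwrite("pics/crop2.png",c)
def rect(P,m,name):
    p=P[m][:,:2].astype(np.float32); print(name,len(p),cv2.minAreaRect(p))
for nm,P_,(v0,v1,u0,u1) in (("top",P,(185,285,225,275)),("side",Q,(175,225,235,318))):
    sub=P_[v0:v1,u0:u1]; z=sub[...,2]
    print(nm,"bench z",np.nanmedian(P_[150:300,250:400,2]))
    rect(sub,(z>7)&(z<140),"clamp>7"); rect(sub,(z>7)&(z<18),"clamp base")
    for lo,hi in((52,68),(68,80),(100,135)): rect(sub,(z>lo)&(z<hi),f"clamp {lo}-{hi}")
for nm,P_,(v0,v1,u0,u1) in (("top",P,(190,245,335,418)),("side",Q,(222,290,325,412))):
    sub=P_[v0:v1,u0:u1]; z=sub[...,2]
    rect(sub,(z>6)&(z<140),"rack>6"); rect(sub,(z>5)&(z<15),"rack base")
    for lo,hi in((56,62),(69,79),(80,90),(95,115)):
        m=(z>lo)&(z<hi)
        if m.sum()>3: rect(sub,m,f"rack {lo}-{hi}"); print(np.nanmean(sub[m],0))
for nm,(v0,v1,u0,u1) in dict(jar=(145,180,292,325),obj=(204,225,436,458),box=(188,225,160,205)).items():
    sub=P[v0:v1,u0:u1]; m=(sub[...,2]>8); rect(sub,m,nm); print(np.nanmax(sub[...,2]))
E
```

```text
top bench z 0.8105239694664306
clamp>7 2084 ((521.1143188476562, 212.26373291015625), (329.498046875, 157.34396362304688), 1.4061466455459595)
clamp base 1360 ((521.1143188476562, 212.26373291015625), (329.498046875, 157.34396362304688), 1.4061466455459595)
clamp 52-68 151 ((524.4201049804688, 218.0160675048828), (241.01702880859375, 47.615055084228516), 9.850769996643066)
clamp 68-80 157 ((517.588134765625, 217.157470703125), (227.83384704589844, 45.92821502685547), 9.288155555725098)
clamp 100-135 87 ((436.1851501464844, 203.3955078125), (55.71754837036133, 21.8554744720459), 7.8846845626831055)
side bench z 1.642118204882479
clamp>7 1676 ((531.99267578125, 341.4832458496094), (331.4282531738281, 343.3567199707031), 9.001001358032227)
clamp base 677 ((531.99267578125, 341.4832458496094), (331.4282531738281, 343.3567199707031), 9.001001358032227)
clamp 52-68 216 ((525.646240234375, 213.8827362060547), (244.20730590820312, 43.9117546081543), 7.889612197875977)
clamp 68-80 138 ((453.212158203125, 202.31301879882812), (97.62191009521484, 47.88563919067383), 8.200506210327148)
clamp 100
[... 1537 characters left out ...]
rack 80-90 72 ((568.967041015625, -229.64649963378906), (34.6558837890625, 199.75318908691406), 9.979079246520996)
[ 568.55408622 -234.87015538   84.3565292 ]
rack 95-115 64 ((568.114990234375, -227.82635498046875), (13.286112785339355, 37.634315490722656), 9.088241577148438)
[ 567.89615766 -229.01856816  101.42970384]
jar 265 ((772.6334228515625, 14.989822387695312), (67.30622863769531, 50.54826736450195), 48.047359466552734)
80.88140618686816
obj 94 ((590.5657348632812, -468.54278564453125), (69.07669067382812, 42.68528747558594), 62.871337890625)
54.398210878036025
box 495 ((613.9612426757812, 454.9456787109375), (96.74189758300781, 101.27098083496094), 8.632913589477539)
38.0170226129228
```

View pics/crop1.png

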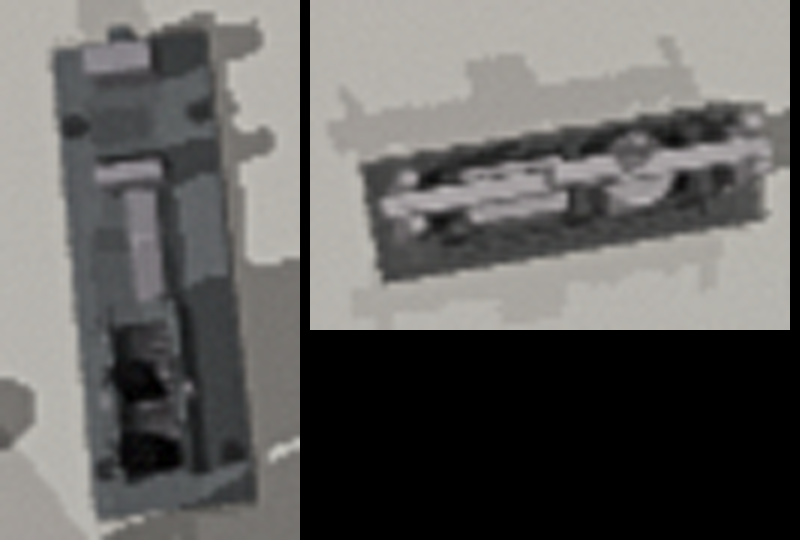

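View pics/crop2.png

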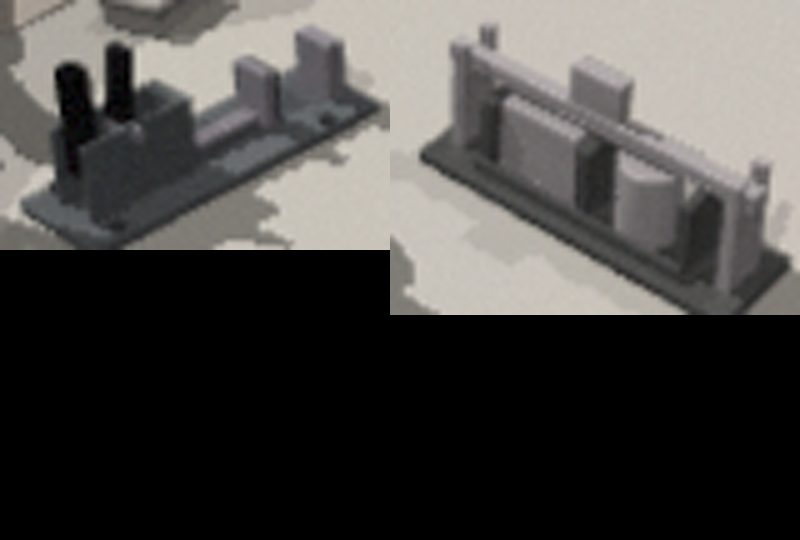

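Top crop: the clamp runs from its handles (bottom, ~(140,410)) up to the fixed jaw (115,57). The rack's block is in the left (+y) pocket at (515,205) and the round one at (640,185). The side crop confirms this. Next I refine the poses using the base outlines.

```bash
cat >> h.py <<'E'
def ray(f,uv,z):
    uv=np.asarray(uv,float); d=np.stack([(uv[:,0]-f["cx"])/f["fx"],-(uv[:,1]-f["cy"])/f["fy"],-np.ones(len(uv))],-1)@Ro.from_euler("xyz",f["rotation"]).as_matrix().T
    e=np.array(f["eye"]); return (e+d*((z-e[2])/d[:,2])[:,None])[:,:2]
E
python3 - <<'E'
from h import *
T=np.load("top0.npz");S=np.load("side0.npz")
for n,f,boxes in(("top",T,dict(clamp=(185,285,222,276,10),rack=(190,245,335,420,8))),("side",S,dict(clamp=(175,228,232,320,10),rack=(222,290,325,412,8)))):
    P=cloud(f)
    for k,(v0,v1,u0,u1,z) in boxes.items():
        g=f["img"].astype(int).sum(2)[v0:v1,u0:u1]/3; zz=P[v0:v1,u0:u1,2]
        m=((g<118)|(zz>18)).astype(np.uint8)
        m=cv2.morphologyEx(m,cv2.MORPH_OPEN,np.ones((3,3)))
        if n=="side": m=((g<118)&(zz<20)).astype(np.uint8)
        nl,l,st,_=cv2.connectedComponentsWithStats(m); i=1+st[1:,4].argmax(); 
        v,u=np.where(l==i); w=ray(f,np.stack([u+u0,v+v0],1),z).astype(np.float32)
        print(n,k,st[i,4],cv2.minAreaRect(w))
    # feature tops by depth, mid-height points
    for k,(v0,v1,u0,u1,z) in boxes.items():
        p=P[v0:v1,u0:u1].reshape(-1,3); p=p[np.isfinite(p).all(1)]
        if k=="clamp":
            o=np.array([527,213.]); th=np.radians(7)
        else: o=np.array([568.3,-227]); th=np.radians(9.4)
        q=(p[:,:2]-o)@np.array([[np.cos(th),-np.sin(th)],[np.sin(th),np.cos(th)]]); h=p[:,2]
        sets=dict(clamp=[("lever",(110,130)),("plates",(70,80)),("jaws",(55,66))],rack=[("tab",(94,112)),("bar",(71,79)),("block",(55,64))])[k]
        for nm,(a,b) in sets:
            s=q[(h>a)&(h<b)]; 
            print(n,k,nm,len(s),"x bins",np.histogram(s[:,0],np.arange(-140,141,10))[0],"y mean",s[:,1].mean(),"x range",np.percentile(s[:,0],[3,97]))
            if nm=="jaws":
                for lo,hi in((30,62),(90,140)):
                    t=s[(s[:,0]>lo)&(s[:,0]<hi)]; print("   jaw",np.percentile(t,[4,50,96],axis=0).round(1).tolist())
            if nm=="lever":
                for lo,hi in((-140,-90),(-90,-50)):
                    t=s[(s[:,0]>lo)&(s[:,0]<hi)]; print("   lev",np.percentile(t,[4,50,96],axis=0).round(1).tolist())
E
```

```text
top clamp 3077 ((509.41595458984375, 192.98953247070312), (314.4428405761719, 145.55152893066406), 3.968154191970825)
top rack 1422 ((573.507568359375, -251.8688201904297), (71.64965057373047, 269.8885498046875), 9.691479682922363)
top clamp lever 77 x bins [ 0  0 23 21  0  0 19 14  0  0  0  0  0  0  0  0  0  0  0  0  0  0  0  0
  0  0  0  0] y mean 0.8871451386482606 x range [-117.70145757  -64.99018269]
   lev [[-117.9, -9.1], [-110.2, -0.3], [-101.9, 9.9]]
   lev [[-76.0, -8.0], [-70.8, 2.4], [-64.6, 11.8]]
top clamp plates 140 x bins [ 0  5 12  8 11 19 14  5  9 14 39  4  0  0  0  0  0  0  0  0  0  0  0  0
  0  0  0  0] y mean 0.08309667775927687 x range [-119.93219247  -30.02014437]
top clamp jaws 130 x bins [ 0  0  3  5  0  6  2  2  2  8  2  0  0  0  0  0  0  4 32 11  0  0  0  0
 28 25  0  0] y mean 2.3296929498537087 x range [-107.79814159  116.72181361]
   jaw [[39.6, -12.7], [45.5, 3.4], [53.0, 19.4]]
   jaw [[101.6, -11.6], [109.9, 5.2], [117.6, 21.8]]
top rack tab 47 x bins [ 0  0  0  0  0  0  0  0  0  0  0  0  0 23 24  0  0  0  0  0  0  0  0  0
  0  0  0  0] y mean 1.62248
[... 1282 characters left out ...]
88  116.39776449]
   jaw [[40.3, -13.2], [45.2, -1.8], [56.1, 17.4]]
   jaw [[101.4, -14.3], [109.4, 2.8], [119.6, 24.5]]
side rack tab 67 x bins [ 0  0  0  0  0  0  0  0  0  0  0  0  0 43 24  0  0  0  0  0  0  0  0  0
  0  0  0  0] y mean -1.4593353937207165 x range [-5.61838778  6.23814216]
side rack bar 262 x bins [  0   0   0   0   0   0   0   0   0   0   0   0  12 138  96  16   0   0
   0   0   0   0   0   0   0   0   0   0] y mean -10.196444308317902 x range [-12.61712914  11.87673305]
side rack block 237 x bins [  0   0   0   0   0   0   0   0   0   0   0   3 111 107  14   2   0   0
   0   0   0   0   0   0   0   0   0   0] y mean -1.835200728631307 x range [-18.86114304   0.47035123]
```

```bash
cat >> h.py <<'E'
RACK=(568.3,-227.0,0.164); CL=(523.8,214.6,0.143)
def loc(o,x,y): c,s=np.cos(o[2]),np.sin(o[2]); return o[0]+c*x-s*y,o[1]+s*x+c*y
def go(x,y,zg,psi):
    s=r.sense(); p=s["eef_pos"]; a=s["tcp_rot"][2]; w=lambda t:(t+np.pi)%(2*np.pi)-np.pi
    dx,dy=x-p[0],y-p[1]; f=lambda a:np.round(np.array([dx*np.cos(a)+dy*np.sin(a),dx*np.sin(a)-dy*np.cos(a),p[2]-zg-155])/10,2)
    print("target",np.round([x,y,zg],1),"yaw",round(w(a-psi),3),"cm after turn",f(psi),"before",f(a),"t",s["clock"],"j6",round(s["qpos"][5],2))
E
python3 - <<'E'
from h import *
go(RACK[0],RACK[1],92,np.pi/2+RACK[2])
E
```

```text
target [ 568.3 -227.    92. ] yaw 1.133 cm after turn [-88.26  25.87  15.7 ] before [-60.85 -68.97  15.7 ] t 0.1 j6 -0.0
```

Call:
apply_moves([
  {"claw": -1, "delta_pos": [0, 0, 1], "yaw": 0.162},
  {"claw": -1, "delta_pos": [0, 0, 1], "yaw": 0.162},
  {"claw": -1, "delta_pos": [0, 0, 1], "yaw": 0.162},
  {"claw": -1, "delta_pos": [0, 0, 1], "yaw": 0.162},
  {"claw": -1, "delta_pos": [0, 0, 1], "yaw": 0.162},
  {"claw": -1, "delta_pos": [0, 0, 1], "yaw": 0.162},
  {"claw": -1, "delta_pos": [0, 0, 1], "yaw": 0.162},
], grip_force=40)

```text
clock: 0.98
eef_pos: [169.0, 601.5, 334.0]
tcp_rot: [-3.141, 0.001, 1.728]
contact_force: [-0.0, 0.5, -0.6]
opening: 1.003
grasp_force: 0.0
```

```bash
python3 - <<'E'
from h import *
go(RACK[0],RACK[1],92,np.pi/2+RACK[2])
E
```

```text
target [ 568.3 -227.    92. ] yaw -0.006 cm after turn [-88.26  25.87   8.7 ] before [-88.1   26.43   8.7 ] t 0.975 j6 1.14
```

Call:
apply_moves([
  {"claw": -1, "delta_pos": [-5.5, 1.62, 0], "yaw": -0.006},
  {"claw": -1, "delta_pos": [-5.5, 1.62, 0], "yaw": 0},
  {"claw": -1, "delta_pos": [-5.5, 1.62, 0], "yaw": 0},
  {"claw": -1, "delta_pos": [-5.5, 1.62, 0], "yaw": 0},
  {"claw": -1, "delta_pos": [-5.5, 1.62, 0], "yaw": 0},
  {"claw": -1, "delta_pos": [-5.5, 1.62, 0], "yaw": 0},
  {"claw": -1, "delta_pos": [-5.5, 1.62, 0], "yaw": 0},
  {"claw": -1, "delta_pos": [-5.5, 1.62, 0], "yaw": 0},
])

```text
clock: 1.98
eef_pos: [370.9, 187.9, 334.7]
tcp_rot: [3.141, -0.0, 1.74]
contact_force: [1.6, 0.5, -0.4]
opening: 1.0
grasp_force: 0.0
```

Call:
apply_moves([
  {"claw": -1, "delta_pos": [-5.5, 1.62, 0], "yaw": 0},
  {"claw": -1, "delta_pos": [-5.5, 1.62, 0], "yaw": 0},
  {"claw": -1, "delta_pos": [-5.5, 1.62, 0], "yaw": 0},
  {"claw": -1, "delta_pos": [-5.5, 1.62, 0], "yaw": 0},
  {"claw": -1, "delta_pos": [-5.5, 1.62, 0], "yaw": 0},
  {"claw": -1, "delta_pos": [-5.5, 1.62, 0], "yaw": 0},
  {"claw": -1, "delta_pos": [-5.5, 1.62, 1], "yaw": 0},
  {"claw": -1, "delta_pos": [0, 0, 0], "yaw": 0},
])

```text
clock: 2.98
eef_pos: [547.9, -173.9, 323.7]
tcp_rot: [-3.141, 0.0, 1.736]
contact_force: [-0.3, 0.2, 0.3]
opening: 0.998
grasp_force: 0.0
```

```bash
python3 - <<'E'
from h import *
go(RACK[0],RACK[1],92,np.pi/2+RACK[2])
E
```

```text
target [ 568.3 -227.    92. ] yaw 0.002 cm after turn [-5.57  1.15  7.67] before [-5.57  1.14  7.67] t 2.975 j6 -0.48
```

Call:
apply_moves([
  {"claw": -1, "delta_pos": [-5.57, 1.14, 0.5], "yaw": 0},
  {"claw": -1, "delta_pos": [0, 0, 4], "yaw": 0},
  {"claw": -1, "delta_pos": [0, 0, 3.2], "yaw": 0},
  {"claw": -0.4, "delta_pos": [0, 0, 0], "yaw": 0},
  {"claw": -0.4, "delta_pos": [0, 0, 0], "yaw": 0},
])

```text
clock: 3.6
eef_pos: [567.9, -223.4, 248.7]
tcp_rot: [3.141, 0.0, 1.74]
contact_force: [-0.4, -0.6, 0.3]
opening: 0.699
grasp_force: 0.0
```

```bash
python3 - <<'E'
from h import *
go(RACK[0],RACK[1],92,np.pi/2+RACK[2])
f=save("side",1); cv2.imwrite("pics/s1.png",cv2.resize(f["img"][170:290,310:420],None,fx=5,fy=5))
E
```

```text
target [ 568.3 -227.    92. ] yaw 0.006 cm after turn [-0.37 -0.02  0.17] before [-0.37 -0.02  0.17] t 3.6 j6 -0.55
```

View pics/s1.png

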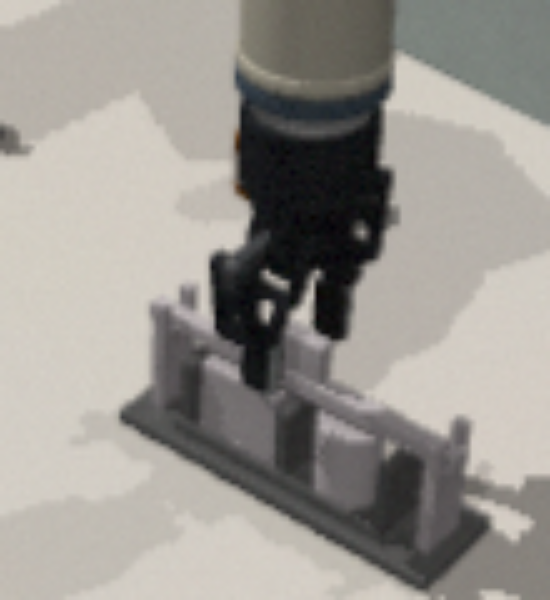

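The near finger is at crop px (258,370), and the tab is visible behind it at (305,350). The gripper straddles the tab, about 4 mm too far to +y. I'll correct that, close and lift.

Call:
apply_moves([
  {"claw": -0.4, "delta_pos": [-0.5, 0, 0.1], "yaw": 0.006},
  {"claw": 1, "delta_pos": [0, 0, 0], "yaw": 0},
  {"claw": 1, "delta_pos": [0, 0, 0], "yaw": 0},
  {"claw": 1, "delta_pos": [0, 0, 0], "yaw": 0},
  {"claw": 1, "delta_pos": [0, 0, 0], "yaw": 0},
])

```text
clock: 4.28
eef_pos: [568.4, -228.7, 247.0]
tcp_rot: [3.142, 0.0, 1.734]
contact_force: [-2.3, -0.8, 4.5]
opening: 0.135
grasp_force: 41.6
```

Call:
apply_moves([
  {"claw": 1, "delta_pos": [0, 0, 0], "yaw": 0},
  {"claw": 1, "delta_pos": [0, 0, -1], "yaw": 0},
  {"claw": 1, "delta_pos": [0, 0, -2], "yaw": 0},
  {"claw": 1, "delta_pos": [0, 0, -2], "yaw": 0},
  {"claw": 1, "delta_pos": [0, 0, 0], "yaw": 0},
])

```text
clock: 4.9
eef_pos: [569.2, -229.0, 299.2]
tcp_rot: [3.138, 0.002, 1.734]
contact_force: [1.3, 0.2, -0.4]
opening: 0.135
grasp_force: 40.9
```

```bash
python3 - <<'E'
from h import *
go(RACK[0],RACK[1],92,np.pi/2+RACK[2])
x,y=loc(RACK,-125,0); go(x,y,31,np.pi/2+RACK[2])
f=save("side",2); P=cloud(f); p=P[150:290,310:420].reshape(-1,3); 
cv2.imwrite("pics/s2.png",cv2.resize(f["img"][170:290,310:420],None,fx=5,fy=5))
E
```

```text
target [ 568.3 -227.    92. ] yaw -0.001 cm after turn [ 0.21 -0.06  5.22] before [ 0.21 -0.06  5.22] t 4.9 j6 -0.55
target [ 445.  -247.4   31. ] yaw -0.001 cm after turn [  0.21 -12.56  11.32] before [  0.2  -12.56  11.32] t 4.9 j6 -0.55
```

View pics/s2.png

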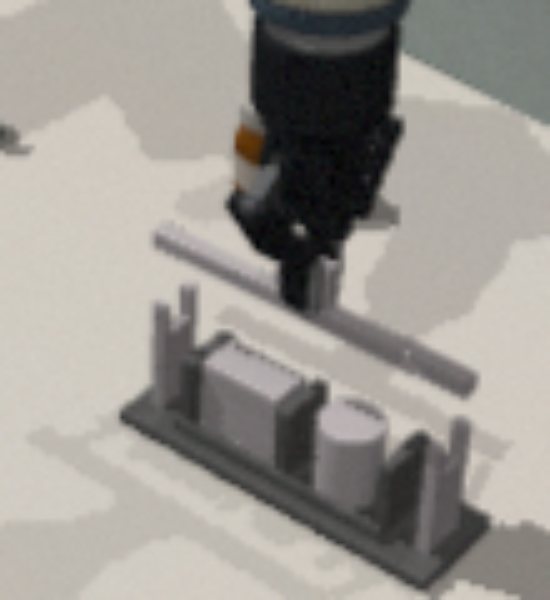

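The bar is lifted level, from crop px (160,240) to (470,385), well clear of the brackets. The block at (250,400) and the round one at (350,450) are still in their pockets.

Call:
apply_moves([
  {"claw": 1, "delta_pos": [0, -4.5, 0], "yaw": 0},
  {"claw": 1, "delta_pos": [0, -4, 0], "yaw": 0},
  {"claw": 1, "delta_pos": [0, -4, 1], "yaw": 0},
  {"claw": 1, "delta_pos": [0, 0, 4], "yaw": 0},
  {"claw": 1, "delta_pos": [0, 0, 4], "yaw": 0},
  {"claw": 1, "delta_pos": [0, 0, 1.5], "yaw": 0},
  {"claw": 1, "delta_pos": [0, 0, 0.7], "yaw": 0},
  {"claw": 1, "delta_pos": [0, 0, 0], "yaw": 0},
])

```text
clock: 5.95
eef_pos: [445.6, -249.2, 185.1]
tcp_rot: [3.141, 0.0, 1.734]
contact_force: [-0.6, 0.9, -0.0]
opening: 0.137
grasp_force: 41.1
```

```bash
python3 - <<'E'
from h import *
x,y=loc(RACK,-125,0); go(x,y,29,np.pi/2+RACK[2])
E
```

```text
target [ 445.  -247.4   29. ] yaw -0.001 cm after turn [ 0.18 -0.03  0.11] before [ 0.18 -0.03  0.11] t 5.95 j6 -0.68
```

Call:
apply_moves([
  {"claw": 1, "delta_pos": [0, 0, 0.15], "yaw": 0},
  {"claw": 1, "delta_pos": [0, 0, 0], "yaw": 0},
  {"claw": 0.4, "delta_pos": [0, 0, 0], "yaw": 0},
  {"claw": 0, "delta_pos": [0, 0, 0], "yaw": 0},
  {"claw": 0, "delta_pos": [0, 0, 0], "yaw": 0},
  {"claw": 0, "delta_pos": [0, 0, -2], "yaw": 0},
  {"claw": -1, "delta_pos": [0, 0, -5], "yaw": 0},
  {"claw": -1, "delta_pos": [0, 0, -5], "yaw": 0},
])

```text
clock: 6.95
eef_pos: [444.8, -248.9, 304.2]
tcp_rot: [-3.141, -0.001, 1.734]
contact_force: [0.6, -0.3, -0.3]
opening: 0.905
grasp_force: 0.0
```

```bash
python3 - <<'E'
from h import *
x,y=loc(RACK,0,35); go(x,y,42,np.pi/2+RACK[2])
for n in("top","side"):
    f=save(n,3); P=cloud(f); p=P.reshape(-1,3)
    o=RACK; d=p[:,:2]-np.array(o[:2]); c,s=np.cos(o[2]),np.sin(o[2]); X=d[:,0]*c+d[:,1]*s; Y=-d[:,0]*s+d[:,1]*c; Z=p[:,2]
    m=(abs(X)<32)&(Y>6)&(Y<64)&(Z>59)&(Z<72); print(n,"cheek/block top",m.sum())
    m=(abs(X)<32)&(Y>10)&(Y<60)&(Z>57)&(Z<66); print(" block", np.percentile(X[m],[5,50,95]),np.percentile(Y[m],[5,50,95]),m.sum())
    m=(abs(X+125)<40)&(abs(Y)<130)&(Z>7)&(Z<50); print(" bar",np.percentile(X[m],[5,50,95]),np.percentile(Y[m],[2,98]),np.percentile(Z[m],[5,50,99]),m.sum())
E
```

```text
target [ 562.6 -192.5   42. ] yaw -0.001 cm after turn [ 3.64 12.54 10.72] before [ 3.65 12.53 10.72] t 6.95 j6 -0.68
top cheek/block top 114
 block [-13.17692655   0.62613027  14.00166343] [13.33750976 34.62375894 57.3661206 ] 125
 bar [-129.78758139 -124.25475858 -118.55559506] [-10.03123947 106.11456505] [ 7.64421318 13.53275033 44.87451627] 141
side cheek/block top 117
 block [-13.61433244  -1.0145622   14.19298114] [13.13481227 33.93668535 57.28403477] 119
 bar [-130.38341311 -127.29375393 -118.6691704 ] [-104.93929929  100.68776663] [ 8.58659427 13.52293222 42.29172108] 418
```

Call:
apply_moves([
  {"claw": -1, "delta_pos": [1.2, 4.2, 0], "yaw": 0},
  {"claw": -1, "delta_pos": [1.2, 4.2, 0], "yaw": 0},
  {"claw": -1, "delta_pos": [1.25, 4.14, 0], "yaw": 0},
  {"claw": -1, "delta_pos": [0, 0, 3], "yaw": 0},
  {"claw": -1, "delta_pos": [0, 0, 4], "yaw": 0},
  {"claw": -1, "delta_pos": [0, 0, 2.6], "yaw": 0},
  {"claw": -1, "delta_pos": [0, 0, 1], "yaw": 0},
  {"claw": -1, "delta_pos": [0, 0, 0], "yaw": 0},
])

```text
clock: 8.05
eef_pos: [562.7, -192.6, 196.6]
tcp_rot: [-3.14, -0.001, 1.734]
contact_force: [-0.4, 0.4, 0.4]
opening: 0.998
grasp_force: 0.0
```

```bash
python3 - <<'E'
from h import *
x,y=loc(RACK,0.2,34.5); go(x,y,42,np.pi/2+RACK[2])
E
```

```text
target [ 562.9 -192.9   42. ] yaw -0.001 cm after turn [-0.03  0.01 -0.04] before [-0.03  0.01 -0.04] t 8.05 j6 -0.5
```

Call:
apply_moves([
  {"claw": 1, "delta_pos": [0, 0, 0], "yaw": 0},
  {"claw": 1, "delta_pos": [0, 0, 0], "yaw": 0},
  {"claw": 1, "delta_pos": [0, 0, 0], "yaw": 0},
  {"claw": 1, "delta_pos": [0, 0, 0], "yaw": 0},
  {"claw": 1, "delta_pos": [0, 0, 0], "yaw": 0},
  {"claw": 1, "delta_pos": [0, 0, -2], "yaw": 0},
  {"claw": 1, "delta_pos": [0, 0, -5], "yaw": 0},
  {"claw": 1, "delta_pos": [0, 0, -5], "yaw": 0},
], grip_force=60)

```text
clock: 9.05
eef_pos: [562.6, -192.5, 319.2]
tcp_rot: [-3.141, -0.0, 1.734]
contact_force: [1.4, -0.6, -1.7]
opening: 0.344
grasp_force: 59.5
```

```bash
python3 - <<'E'
from h import *
go(530,0,32,np.pi/2+CL[2])
E
```

```text
target [530   0  32] yaw 0.02 cm after turn [19.52 -0.48 13.22] before [19.52 -0.09 13.22] t 9.05 j6 -0.5
```

Call:
apply_moves([
  {"claw": 1, "delta_pos": [0, 0, 0], "yaw": 0.02},
  {"claw": 1, "delta_pos": [4.9, -0.1, 0], "yaw": 0},
  {"claw": 1, "delta_pos": [4.9, -0.1, 0], "yaw": 0},
  {"claw": 1, "delta_pos": [4.9, -0.1, 0], "yaw": 0},
  {"claw": 1, "delta_pos": [4.8, -0.1, 3], "yaw": 0},
  {"claw": 1, "delta_pos": [0, 0, 5], "yaw": 0},
  {"claw": 1, "delta_pos": [0, 0, 4], "yaw": 0},
  {"claw": 1, "delta_pos": [0, 0, 0.6], "yaw": 0},
])

```text
clock: 10.05
eef_pos: [529.3, -0.0, 188.6]
tcp_rot: [-3.135, -0.001, 1.714]
contact_force: [0.2, 0.4, -2.0]
opening: 0.343
grasp_force: 59.7
```

Call:
apply_moves([
  {"claw": 1, "delta_pos": [0, 0, 0.4], "yaw": 0},
  {"claw": 1, "delta_pos": [0, 0, 0.15], "yaw": 0},
  {"claw": 1, "delta_pos": [0, 0, 0], "yaw": 0},
])

```text
clock: 10.42
eef_pos: [530.7, -0.3, 188.0]
tcp_rot: [-3.141, -0.0, 1.713]
contact_force: [-9.1, 1.7, 13.4]
opening: 0.342
grasp_force: 61.8
```

Call:
apply_moves([
  {"claw": 1, "delta_pos": [0, 0, -0.1], "yaw": 0},
  {"claw": 0.1, "delta_pos": [0, 0, 0], "yaw": 0},
  {"claw": -0.3, "delta_pos": [0, 0, 0], "yaw": 0},
  {"claw": -0.3, "delta_pos": [0, 0, 0], "yaw": 0},
  {"claw": -0.3, "delta_pos": [0, 0, 0], "yaw": 0},
  {"claw": -0.6, "delta_pos": [0, 0, -3], "yaw": 0},
  {"claw": -1, "delta_pos": [0, 0, -5], "yaw": 0},
  {"claw": -1, "delta_pos": [0, 0, -3], "yaw": 0.15},
])

```text
clock: 11.42
eef_pos: [531.5, -0.2, 298.7]
tcp_rot: [3.14, -0.0, 1.561]
contact_force: [0.3, 0.4, -0.2]
opening: 0.998
grasp_force: 0.0
```

Call:
apply_moves([
  {"claw": -1, "delta_pos": [0, 0, 0], "yaw": 0.18},
  {"claw": -1, "delta_pos": [0, 0, 0], "yaw": 0.18},
  {"claw": -1, "delta_pos": [0, 0, 0], "yaw": 0.18},
  {"claw": -1, "delta_pos": [0, 0, 0], "yaw": 0.18},
  {"claw": -1, "delta_pos": [0, 0, 0], "yaw": 0.18},
  {"claw": -1, "delta_pos": [0, 0, 0], "yaw": 0.18},
  {"claw": -1, "delta_pos": [0, 0, 0], "yaw": 0.18},
  {"claw": -1, "delta_pos": [0, 0, 0], "yaw": 0.16},
])

```text
clock: 12.42
eef_pos: [531.1, -0.2, 296.5]
tcp_rot: [-3.142, 0.0, 0.138]
contact_force: [0.4, 0.1, 0.5]
opening: 1.0
grasp_force: 0.0
```

```bash
python3 - <<'E'
from h import *
go(530.5,0,33,CL[2])
for n in("top","side"):
    f=save(n,4); p=cloud(f).reshape(-1,3); Z=p[:,2]
    m=(abs(p[:,0]-530)<60)&(abs(p[:,1])<60)&(Z>46)&(Z<56); print(n,m.sum(),cv2.minAreaRect(p[m,:2].astype(np.float32)) if m.sum()>4 else "",p[m].mean(0))
cv2.imwrite("pics/s4.png",cv2.resize(f["img"][140:260,240:380],None,fx=4,fy=4))
E
```

```text
target [530.5   0.   33. ] yaw -0.005 cm after turn [-0.05 -0.03 10.85] before [-0.05 -0.03 10.85] t 12.425 j6 1.43
top 6 ((518.8821411132812, 19.94552993774414), (12.282899856567383, 3.887953758239746), 54.72714614868164) [519.20894666  19.90246006  50.86467274]
side 111 ((533.186767578125, -2.2241439819335938), (33.07011413574219, 59.03457260131836), 5.8215179443359375) [532.37216727  -4.8444765   50.64060016]
```

View pics/s4.png

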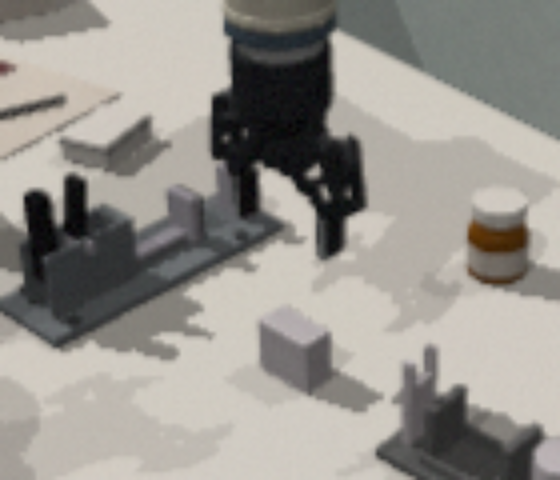

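The block stands upright on the bench at crop px (295,345), beneath the turned gripper.

Call:
apply_moves([
  {"claw": -1, "delta_pos": [0, 0.1, 3], "yaw": -0.005},
  {"claw": -1, "delta_pos": [0, 0, 4], "yaw": 0},
  {"claw": -1, "delta_pos": [0, 0, 2.8], "yaw": 0},
  {"claw": -1, "delta_pos": [0, 0, 0.9], "yaw": 0},
  {"claw": 1, "delta_pos": [0, 0, 0], "yaw": 0},
  {"claw": 1, "delta_pos": [0, 0, 0], "yaw": 0},
  {"claw": 1, "delta_pos": [0, 0, 0], "yaw": 0},
  {"claw": 1, "delta_pos": [0, 0, 0], "yaw": 0},
])

```text
clock: 13.52
eef_pos: [531.9, -1.2, 190.9]
tcp_rot: [3.141, -0.002, 0.149]
contact_force: [-0.6, 0.0, 8.3]
opening: 0.644
grasp_force: 64.8
```

Call:
apply_moves([
  {"claw": 1, "delta_pos": [0, 0, 0], "yaw": 0},
  {"claw": 1, "delta_pos": [0, 0, -2], "yaw": 0},
  {"claw": 1, "delta_pos": [0, 0, -5], "yaw": 0},
  {"claw": 1, "delta_pos": [0, 0, -5], "yaw": 0},
  {"claw": 1, "delta_pos": [0, 0, 0], "yaw": 0},
])

```text
clock: 14.15
eef_pos: [532.6, -1.2, 313.7]
tcp_rot: [3.14, -0.008, 0.149]
contact_force: [1.6, 0.7, -1.8]
opening: 0.644
grasp_force: 64.8
```

```bash
python3 - <<'E'
from h import *
x,y=loc(CL,82,0); go(x,y,50,CL[2])
E
```

```text
target [605.  226.3  50. ] yaw 0.006 cm after turn [ 10.4  -21.49  10.87] before [ 10.53 -21.42  10.87] t 14.15 j6 1.42
```

Call:
apply_moves([
  {"claw": 1, "delta_pos": [2.6, -5.37, 0], "yaw": 0.006},
  {"claw": 1, "delta_pos": [2.6, -5.37, 0], "yaw": 0},
  {"claw": 1, "delta_pos": [2.6, -5.37, 0], "yaw": 0},
  {"claw": 1, "delta_pos": [2.6, -5.37, 0], "yaw": 0},
  {"claw": 1, "delta_pos": [0, 0, 2], "yaw": 0},
  {"claw": 1, "delta_pos": [0, 0, 2], "yaw": 0},
  {"claw": 1, "delta_pos": [0, 0, 0], "yaw": 0},
])

```text
clock: 15.02
eef_pos: [601.9, 224.7, 266.6]
tcp_rot: [3.14, 0.006, 0.142]
contact_force: [0.4, 0.3, -2.0]
opening: 0.644
grasp_force: 64.8
```

```bash
python3 - <<'E'
from h import *
x,y=loc(CL,82,0); go(x,y,50,CL[2])
f=save("side",5); p=cloud(f).reshape(-1,3); d=p[:,:2]-CL[:2]; c,s=np.cos(CL[2]),np.sin(CL[2]); X=d[:,0]*c+d[:,1]*s;Y=-d[:,0]*s+d[:,1]*c;Z=p[:,2]
for a,b in((20,50),(52,66),(78,95),(95,125)):
    m=(abs(Y)<45)&(X>25)&(X<140)&(Z>a)&(Z<b); print(a,b,m.sum(),np.histogram(X[m],np.arange(25,141,5))[0])
cv2.imwrite("pics/s5.png",cv2.resize(f["img"][130:225,230:330],None,fx=6,fy=6))
E
```

```text
target [605.  226.3  50. ] yaw -0.001 cm after turn [ 0.33 -0.11  6.16] before [ 0.33 -0.11  6.16] t 15.025 j6 1.78
20 50 138 [ 8  3  3 24 24  7  5  0  0  0  0  1  0  0  0  9 34 11  5  4  0  0  0]
52 66 57 [ 0  0  0 10 11 11  4  1  0  0  0  0  0  0  0  2  8  2  4  4  0  0  0]
78 95 62 [ 0  0  0  0  0  0  0 26 17  4  3  5  3  4  0  0  0  0  0  0  0  0  0]
95 125 119 [ 0  0  0  0  0  0  0 35 53 17  6  5  3  0  0  0  0  0  0  0  0  0  0]
```

View pics/s5.png

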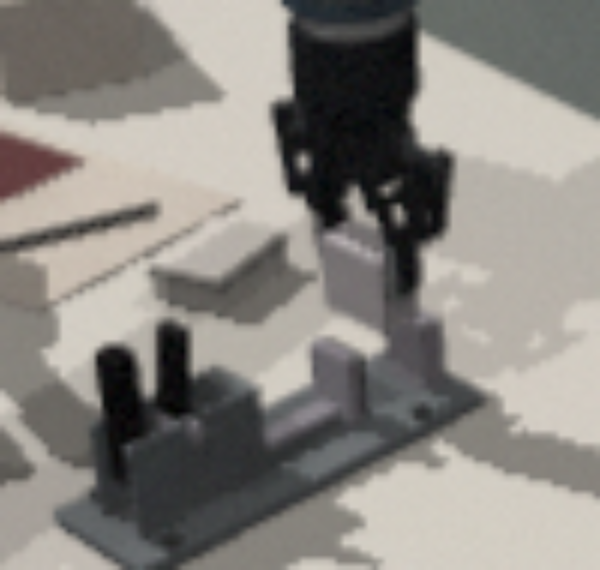

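The block hangs above the gap between the jaws, at crop px (355,270). Its near face measures clamp x ≈ 62 mm, so it needs +3 mm before lowering.

Call:
apply_moves([
  {"claw": 1, "delta_pos": [0.3, -0.1, 0], "yaw": 0},
  {"claw": 1, "delta_pos": [0, 0, 2], "yaw": 0},
  {"claw": 1, "delta_pos": [0, 0, 2], "yaw": 0},
  {"claw": 1, "delta_pos": [0, 0, 1.4], "yaw": 0},
  {"claw": 1, "delta_pos": [0, 0, 0.5], "yaw": 0},
  {"claw": 1, "delta_pos": [0, 0, 0], "yaw": 0},
])

```text
clock: 15.82
eef_pos: [606.1, 227.8, 210.1]
tcp_rot: [3.141, 0.001, 0.143]
contact_force: [-0.0, 0.4, -0.6]
opening: 0.642
grasp_force: 65.0
```

Call:
apply_moves([
  {"claw": 1, "delta_pos": [0, 0, 0.3], "yaw": 0},
  {"claw": 1, "delta_pos": [0, 0, 0], "yaw": 0},
])

```text
clock: 16.08
eef_pos: [606.3, 227.8, 208.0]
tcp_rot: [-3.141, -0.001, 0.143]
contact_force: [-0.2, 0.9, -1.0]
opening: 0.648
grasp_force: 65.0
```

Call:
apply_moves([
  {"claw": 1, "delta_pos": [0, 0, 0.2], "yaw": 0},
  {"claw": 1, "delta_pos": [0, 0, 0], "yaw": 0},
  {"claw": 1, "delta_pos": [0, 0, 0], "yaw": 0},
])

```text
clock: 16.45
eef_pos: [606.2, 227.8, 205.7]
tcp_rot: [-3.142, -0.0, 0.143]
contact_force: [0.9, -0.9, -3.0]
opening: 0.644
grasp_force: 65.0
```

Call:
apply_moves([
  {"claw": 1, "delta_pos": [0, 0, 0.15], "yaw": 0},
  {"claw": 1, "delta_pos": [0, 0, 0.1], "yaw": 0},
  {"claw": 1, "delta_pos": [0, 0, 0], "yaw": 0},
])

```text
clock: 16.82
eef_pos: [606.2, 227.7, 203.1]
tcp_rot: [3.142, 0.0, 0.143]
contact_force: [-0.5, -0.1, -2.9]
opening: 0.644
grasp_force: 65.2
```

Call:
apply_moves([
  {"claw": 1, "delta_pos": [0, 0, 0.1], "yaw": 0},
  {"claw": 1, "delta_pos": [0, 0, 0], "yaw": 0},
])

```text
clock: 17.08
eef_pos: [606.2, 227.8, 203.0]
tcp_rot: [3.142, -0.0, 0.143]
contact_force: [-3.9, -1.1, 5.8]
opening: 0.647
grasp_force: 66.0
```

Call:
apply_moves([
  {"claw": 1, "delta_pos": [0, 0, 0.1], "yaw": 0},
  {"claw": 1, "delta_pos": [0, 0, 0], "yaw": 0},
])

```text
clock: 17.32
eef_pos: [606.2, 227.8, 202.9]
tcp_rot: [-3.142, -0.0, 0.143]
contact_force: [-6.1, -2.5, 16.0]
opening: 0.644
grasp_force: 67.1
```

Call:
apply_moves([
  {"claw": 1, "delta_pos": [0, 0, -0.15], "yaw": 0},
  {"claw": -0.4, "delta_pos": [0, 0, 0], "yaw": 0},
  {"claw": -0.7, "delta_pos": [0, 0, 0], "yaw": 0},
  {"claw": -0.7, "delta_pos": [0, 0, 0], "yaw": 0},
  {"claw": -0.7, "delta_pos": [0, 0, -3], "yaw": 0},
  {"claw": -1, "delta_pos": [0, 0, -5], "yaw": 0},
  {"claw": -1, "delta_pos": [0, 0, -4], "yaw": 0},
  {"claw": -1, "delta_pos": [0, 0, -2], "yaw": -0.17},
])

```text
clock: 18.32
eef_pos: [606.7, 227.9, 345.3]
tcp_rot: [-3.141, -0.003, 0.316]
contact_force: [0.2, -0.5, -0.5]
opening: 1.001
grasp_force: 0.0
```

Call:
apply_moves([
  {"claw": -1, "delta_pos": [0, 0, 0], "yaw": -0.175},
  {"claw": -1, "delta_pos": [0, 0, 0], "yaw": -0.175},
  {"claw": -1, "delta_pos": [0, 0, 0], "yaw": -0.175},
  {"claw": -1, "delta_pos": [0, 0, 0], "yaw": -0.175},
  {"claw": -1, "delta_pos": [0, 0, 0], "yaw": -0.175},
  {"claw": -1, "delta_pos": [0, 0, 0], "yaw": -0.175},
  {"claw": -1, "delta_pos": [0, 0, 0], "yaw": -0.175},
  {"claw": -1, "delta_pos": [0, 0, 0], "yaw": -0.175},
])

```text
clock: 19.32
eef_pos: [606.1, 227.8, 342.6]
tcp_rot: [-3.141, 0.0, 1.719]
contact_force: [0.1, 0.1, 0.2]
opening: 1.002
grasp_force: 0.0
```

```bash
python3 - <<'E'
from h import *
x,y=loc(CL,-90,0); go(x,y,112,np.pi/2+CL[2])
for n in("side","top"):
    f=save(n,6); p=cloud(f).reshape(-1,3); d=p[:,:2]-CL[:2]; c,s=np.cos(CL[2]),np.sin(CL[2]); X=d[:,0]*c+d[:,1]*s;Y=-d[:,0]*s+d[:,1]*c;Z=p[:,2]
    m=(abs(Y)<45)&(X>25)&(X<140)&(Z>54)&(Z<67); print(n,m.sum(),np.histogram(X[m],np.arange(25,141,5))[0])
    m=(abs(Y)<40)&(X>62)&(X<98)&(Z>54)&(Z<67); print("block Y",np.percentile(Y[m],[3,50,97]) if m.any() else "")
    m=(abs(Y)<30)&(X<-50)&(X>-130)&(Z>105)&(Z<130); print("levers",np.histogram(X[m],np.arange(-130,-49,5))[0],Y[m].mean())
    if n=="side": cv2.imwrite("pics/s6.png",cv2.resize(f["img"][130:225,230:330],None,fx=6,fy=6))
E
```

```text
target [434.7 201.8 112. ] yaw 0.005 cm after turn [ -0.13 -17.34   7.56] before [ -0.05 -17.34   7.56] t 19.325 j6 0.21
side 154 [ 0  0  0 11  9  6  6  0  8 26 10 14  9 12 10  3  9  9  7  5  0  0  0]
block Y [-29.41959149  -5.06636519  26.81016018]
levers [ 0  0 10 18 13 10  2  0  0  0  0 20 17  4  0  0] -2.1796365581140664
top 21 [0 0 0 0 0 0 0 0 1 3 2 3 3 4 3 0 0 0 1 1 0 0 0]
block Y [-27.36337682 -25.17240505 -21.36418001]
levers [0 0 0 0 0 0 0 0 0 0 0 0 0 0 0 0] nan<stdin>:7: RuntimeWarning: Mean of empty slice.
  ret = ret.dtype.type(ret / rcount)
```

View pics/s6.png

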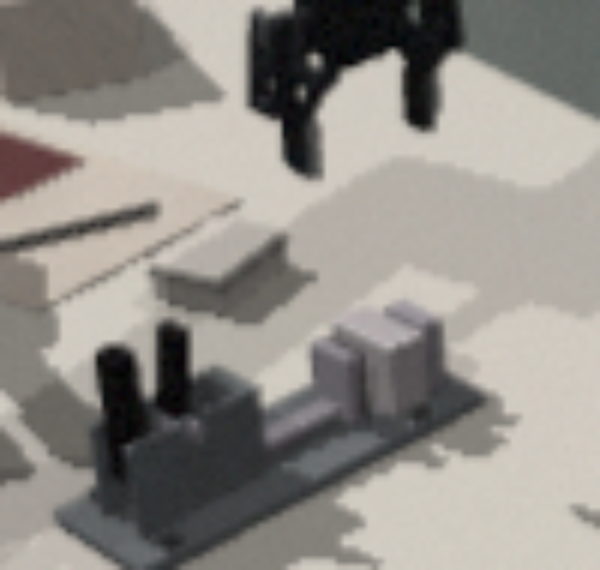

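The block stands between the jaws at crop px (380,355): clamp x about 66–97 mm, y ±28 mm. Now the trigger.

Call:
apply_moves([
  {"claw": -1, "delta_pos": [0, -5, 0], "yaw": 0.005},
  {"claw": -1, "delta_pos": [0, -5, 0], "yaw": 0},
  {"claw": -1, "delta_pos": [-0.1, -5, 0], "yaw": 0},
  {"claw": -1, "delta_pos": [0, -3.1, 0], "yaw": 0},
  {"claw": -1, "delta_pos": [0, 0, 0], "yaw": 0},
], grip_force=27)

```text
clock: 20.05
eef_pos: [425.2, 201.4, 342.7]
tcp_rot: [-3.141, 0.0, 1.704]
contact_force: [-0.3, -0.1, -0.2]
opening: 0.997
grasp_force: 0.0
```

```bash
python3 - <<'E'
from h import *
x,y=loc(CL,-98,0); go(x,y,110,np.pi/2+CL[2])
f=save("side",7)
cv2.imwrite("pics/s7.png",cv2.resize(f["img"][130:225,230:330],None,fx=6,fy=6))
E
```

```text
target [426.8 200.6 110. ] yaw -0.009 cm after turn [-0.1   0.15  7.77] before [-0.1   0.15  7.77] t 20.05 j6 0.31
```

View pics/s7.png

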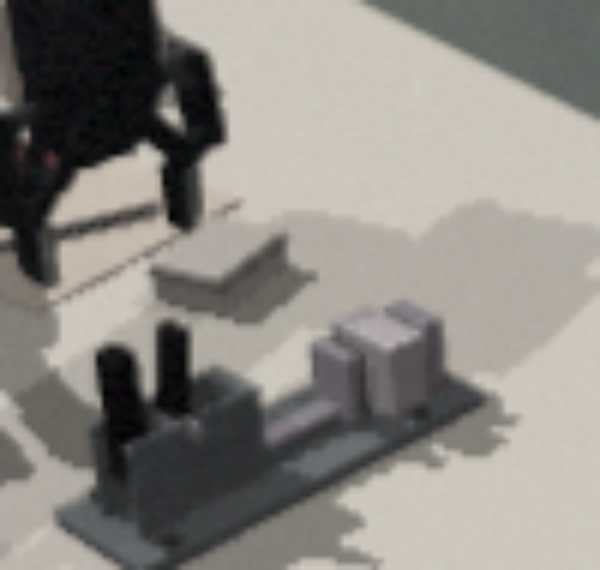

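The open fingers are at crop px (40,260) and (180,200), above the levers at (118,350) and (172,330). Before descending I check from the depth cloud that they straddle the levers.

```bash
python3 - <<'E'
from h import *
f=np.load("side7.npz"); T=save("top",7)
for n,f in(("side",f),("top",T)):
    p=cloud(f).reshape(-1,3); d=p[:,:2]-CL[:2]; c,s=np.cos(CL[2]),np.sin(CL[2]); X=d[:,0]*c+d[:,1]*s;Y=-d[:,0]*s+d[:,1]*c;Z=p[:,2]
    for a,b in((178,190),(190,215),(105,130)):
        m=(abs(Y)<40)&(X<0)&(X>-200)&(Z>a)&(Z<b); print(n,a,m.sum(),np.histogram(X[m],np.arange(-175,-19,5))[0],np.median(Y[m]) if m.any() else "")
E
```

```text
side 178 12 [0 0 0 0 0 4 1 0 0 0 0 0 0 0 0 0 0 0 0 0 0 0 0 5 2 0 0 0 0 0 0] -4.375122835726538
side 190 91 [ 0  0  0  5 19 12  8  0  0  0  0  0  0  0  0  0  0  0  0  0  0  0  0 20
 19  0  8  0  0  0  0] -5.759679073810092
side 105 92 [ 0  0  0  0  0  0  0  0  0  0  0  9 20 11  9  3  0  0  0  1 21 12  5  1
  0  0  0  0  0  0  0] -5.007812630745044
top 178 0 [0 0 0 0 0 0 0 0 0 0 0 0 0 0 0 0 0 0 0 0 0 0 0 0 0 0 0 0 0 0 0] 
top 190 0 [0 0 0 0 0 0 0 0 0 0 0 0 0 0 0 0 0 0 0 0 0 0 0 0 0 0 0 0 0 0 0] 
top 105 0 [0 0 0 0 0 0 0 0 0 0 0 0 0 0 0 0 0 0 0 0 0 0 0 0 0 0 0 0 0 0 0]
```

Fingers' inner faces are at clamp x ≈ −142 and −59 mm, and the trigger front is at −61 mm. I'll descend 5 mm further forward for margin and shift back while closing.

Call:
apply_moves([
  {"claw": -1, "delta_pos": [-0.1, 0.55, 0], "yaw": -0.009},
  {"claw": -1, "delta_pos": [0, 0, 2], "yaw": 0},
  {"claw": -1, "delta_pos": [0, 0, 2.5], "yaw": 0},
  {"claw": -1, "delta_pos": [0, 0, 2.2], "yaw": 0},
  {"claw": -1, "delta_pos": [0, 0, 1], "yaw": 0},
  {"claw": -1, "delta_pos": [0, 0, 0], "yaw": 0},
])

```text
clock: 20.9
eef_pos: [433.1, 201.5, 265.2]
tcp_rot: [-3.141, 0.0, 1.716]
contact_force: [0.7, -0.3, 0.0]
opening: 0.996
grasp_force: 0.0
```

```bash
python3 - <<'E'
from h import *
x,y=loc(CL,-98,0); go(x,y,110,np.pi/2+CL[2]); print(r.sense()["contact_force"])
E
```

```text
target [426.8 200.6 110. ] yaw 0.003 cm after turn [-0.   -0.63  0.02] before [ 0.   -0.63  0.02] t 20.9 j6 0.29
[ 0.69071077 -0.31905751  0.00475622]
```

Now at X ≈ −91.7. Squeeze while shifting back 6 mm.

Call:
apply_moves([
  {"claw": 0.3, "delta_pos": [0, -0.3, 0], "yaw": 0},
  {"claw": 1, "delta_pos": [0, -0.3, 0], "yaw": 0},
  {"claw": 1, "delta_pos": [0, 0, 0], "yaw": 0},
  {"claw": 1, "delta_pos": [0, 0, 0], "yaw": 0},
  {"claw": 1, "delta_pos": [0, 0, 0], "yaw": 0},
  {"claw": 1, "delta_pos": [0, 0, 0], "yaw": 0},
])

```text
clock: 21.65
eef_pos: [427.9, 201.3, 268.3]
tcp_rot: [3.136, -0.002, 1.717]
contact_force: [-0.8, -1.2, 20.6]
opening: 0.473
grasp_force: 26.1
```

Call:
apply_moves([
  {"claw": -1, "delta_pos": [0, 0.4, 0], "yaw": 0},
  {"claw": -1, "delta_pos": [0, 0, 0], "yaw": 0},
  {"claw": -1, "delta_pos": [0, 0, 0], "yaw": 0},
  {"claw": -1, "delta_pos": [0, 0, 0], "yaw": 0},
])

```text
clock: 22.15
eef_pos: [430.3, 201.2, 265.5]
tcp_rot: [-3.141, 0.0, 1.717]
contact_force: [0.2, 1.2, -0.6]
opening: 0.998
grasp_force: 0.0
```

```bash
cat > jaw.py <<'E'
from h import *
x,y=loc(CL,-98,0); go(x,y,110,np.pi/2+CL[2])
p=cloud(save("side","j")).reshape(-1,3); d=p[:,:2]-CL[:2]; c,s=np.cos(CL[2]),np.sin(CL[2]); X=d[:,0]*c+d[:,1]*s;Y=-d[:,0]*s+d[:,1]*c;Z=p[:,2]
m=(abs(Y)<40)&(X>25)&(X<140)&(Z>54)&(Z<67); print(np.histogram(X[m],np.arange(36,136,4))[0])
m=(abs(Y)<30)&(X<-50)&(X>-100)&(Z>112)&(Z<130); print("trig",np.percentile(X[m],[3,50,97]) if m.any() else "")
E
python3 jaw.py
```

```text
target [426.8 200.6 110. ] yaw 0.003 cm after turn [-0.   -0.35  0.05] before [-0.   -0.35  0.05] t 22.15 j6 0.29
[ 0  0 11 12  4  3  2  1 19 15 10  8  9 10 10  8  0  7  5  9  6  3  0  0]
trig [-74.20375094 -68.2178435  -50.43994164]
```

Call:
apply_moves([
  {"claw": 1, "delta_pos": [0, -0.35, 0], "yaw": 0},
  {"claw": 1, "delta_pos": [0, 0, 0], "yaw": 0},
  {"claw": 1, "delta_pos": [0, 0, 0], "yaw": 0},
  {"claw": 1, "delta_pos": [0, 0, 0], "yaw": 0},
  {"claw": 1, "delta_pos": [0, 0, 0], "yaw": 0},
  {"claw": 1, "delta_pos": [0, 0, 0], "yaw": 0},
])

```text
clock: 22.95
eef_pos: [428.2, 201.5, 268.0]
tcp_rot: [3.138, -0.002, 1.716]
contact_force: [-5.0, -0.4, 28.2]
opening: 0.472
grasp_force: 25.1
```

Call:
apply_moves([
  {"claw": -1, "delta_pos": [0, 0.35, 0], "yaw": 0},
  {"claw": -1, "delta_pos": [0, 0, 0], "yaw": 0},
  {"claw": -1, "delta_pos": [0, 0, 0], "yaw": 0},
  {"claw": -1, "delta_pos": [0, 0, 0], "yaw": 0},
])

```text
clock: 23.45
eef_pos: [430.3, 201.2, 265.4]
tcp_rot: [-3.141, 0.0, 1.717]
contact_force: [0.3, 0.1, 0.4]
opening: 1.0
grasp_force: 0.0
```

Call:
apply_moves([
  {"claw": 1, "delta_pos": [0, -0.35, 0], "yaw": 0},
  {"claw": 1, "delta_pos": [0, 0, 0], "yaw": 0},
  {"claw": 1, "delta_pos": [0, 0, 0], "yaw": 0},
  {"claw": 1, "delta_pos": [0, 0, 0], "yaw": 0},
  {"claw": 1, "delta_pos": [0, 0, 0], "yaw": 0},
  {"claw": 1, "delta_pos": [0, 0, 0], "yaw": 0},
])

```text
clock: 24.2
eef_pos: [428.2, 201.5, 268.0]
tcp_rot: [3.138, -0.002, 1.716]
contact_force: [-5.1, -0.3, 28.8]
opening: 0.477
grasp_force: 25.0
```

Call:
apply_moves([
  {"claw": -1, "delta_pos": [0, 0.35, 0], "yaw": 0},
  {"claw": -1, "delta_pos": [0, 0, 0], "yaw": 0},
  {"claw": -1, "delta_pos": [0, 0, 0], "yaw": 0},
  {"claw": -1, "delta_pos": [0, 0, 0], "yaw": 0},
])

```text
clock: 24.7
eef_pos: [430.3, 201.1, 265.4]
tcp_rot: [-3.141, 0.0, 1.717]
contact_force: [0.5, -0.1, -0.2]
opening: 0.999
grasp_force: 0.0
```

```bash
python3 jaw.py
```

```text
target [426.8 200.6 110. ] yaw 0.003 cm after turn [ 0.   -0.36  0.04] before [ 0.   -0.36  0.04] t 24.7 j6 0.29
[ 0  0  0  0  0  8 12  6  7 15  8 10  8 11  8 10  5  6  7  5  6  4  0  0]
trig [-72.89251068 -68.2286282  -50.16498939]
```

Call:
apply_moves([
  {"claw": 1, "delta_pos": [0, -0.35, 0], "yaw": 0},
  {"claw": 1, "delta_pos": [0, 0, 0], "yaw": 0},
  {"claw": 1, "delta_pos": [0, 0, 0], "yaw": 0},
  {"claw": 1, "delta_pos": [0, 0, 0], "yaw": 0},
  {"claw": 1, "delta_pos": [0, 0, 0], "yaw": 0},
  {"claw": 1, "delta_pos": [0, 0, 0], "yaw": 0},
])

```text
clock: 25.5
eef_pos: [429.0, 201.6, 267.9]
tcp_rot: [3.135, -0.002, 1.717]
contact_force: [0.2, -0.3, 20.6]
opening: 0.5
grasp_force: 25.2
```

Call:
apply_moves([
  {"claw": -1, "delta_pos": [0, 0.35, 0], "yaw": 0},
  {"claw": -1, "delta_pos": [0, 0, 0], "yaw": 0},
  {"claw": -1, "delta_pos": [0, 0, 0], "yaw": 0},
  {"claw": -1, "delta_pos": [0, 0, 0], "yaw": 0},
])

```text
clock: 26.0
eef_pos: [430.3, 201.1, 265.4]
tcp_rot: [-3.141, 0.0, 1.717]
contact_force: [-0.3, -0.4, -0.5]
opening: 1.003
grasp_force: 0.0
```

Call:
apply_moves([
  {"claw": 1, "delta_pos": [0, -0.35, 0], "yaw": 0},
  {"claw": 1, "delta_pos": [0, 0, 0], "yaw": 0},
  {"claw": 1, "delta_pos": [0, 0, 0], "yaw": 0},
  {"claw": 1, "delta_pos": [0, 0, 0], "yaw": 0},
  {"claw": 1, "delta_pos": [0, 0, 0], "yaw": 0},
  {"claw": 1, "delta_pos": [0, 0, 0], "yaw": 0},
])

```text
clock: 26.75
eef_pos: [430.0, 201.9, 268.8]
tcp_rot: [3.132, -0.002, 1.717]
contact_force: [4.6, -0.4, 24.9]
opening: 0.536
grasp_force: 23.6
```

Call:
apply_moves([
  {"claw": -1, "delta_pos": [0, 0.35, 0], "yaw": 0},
  {"claw": -1, "delta_pos": [0, 0, 0], "yaw": 0},
  {"claw": -1, "delta_pos": [0, 0, 0], "yaw": 0},
  {"claw": -1, "delta_pos": [0, 0, 0], "yaw": 0},
])

```text
clock: 27.25
eef_pos: [430.2, 201.1, 265.3]
tcp_rot: [-3.14, 0.0, 1.717]
contact_force: [0.1, 0.7, 0.4]
opening: 0.999
grasp_force: 0.0
```

```bash
python3 jaw.py
```

```text
target [426.8 200.6 110. ] yaw 0.003 cm after turn [-0.   -0.34  0.03] before [ 0.   -0.34  0.03] t 27.25 j6 0.29
[ 0  0  0  0  0  0  4 13  6  9 14  8  9 10  8 14  4  5  3  6 10  3  0  0]
trig [-95.0961044  -68.94513316 -50.65136282]
```

The trigger is stalling (opening 0.50, then 0.536). One or two more squeezes to make sure it is firm.

Call:
apply_moves([
  {"claw": 1, "delta_pos": [0, -0.35, 0], "yaw": 0},
  {"claw": 1, "delta_pos": [0, 0, 0], "yaw": 0},
  {"claw": 1, "delta_pos": [0, 0, 0], "yaw": 0},
  {"claw": 1, "delta_pos": [0, 0, 0], "yaw": 0},
  {"claw": 1, "delta_pos": [0, 0, 0], "yaw": 0},
  {"claw": 1, "delta_pos": [0, 0, 0], "yaw": 0},
], grip_force=29)

```text
clock: 28.05
eef_pos: [429.9, 201.8, 268.5]
tcp_rot: [3.133, -0.002, 1.717]
contact_force: [4.2, -2.3, 23.0]
opening: 0.536
grasp_force: 26.1
```

Call:
apply_moves([
  {"claw": -1, "delta_pos": [0, 0.35, 0], "yaw": 0},
  {"claw": -1, "delta_pos": [0, 0, 0], "yaw": 0},
  {"claw": -1, "delta_pos": [0, 0, 0], "yaw": 0},
  {"claw": -1, "delta_pos": [0, 0, 0], "yaw": 0},
])

```text
clock: 28.55
eef_pos: [430.2, 201.1, 265.3]
tcp_rot: [-3.14, 0.0, 1.717]
contact_force: [-0.2, 0.2, -0.3]
opening: 0.999
grasp_force: 0.0
```

Call:
apply_moves([
  {"claw": 1, "delta_pos": [0, -0.35, 0], "yaw": 0},
  {"claw": 1, "delta_pos": [0, 0, 0], "yaw": 0},
  {"claw": 1, "delta_pos": [0, 0, 0], "yaw": 0},
  {"claw": 1, "delta_pos": [0, 0, 0], "yaw": 0},
  {"claw": 1, "delta_pos": [0, 0, 0], "yaw": 0},
  {"claw": 1, "delta_pos": [0, 0, 0], "yaw": 0},
])

```text
clock: 29.3
eef_pos: [429.9, 201.8, 268.5]
tcp_rot: [3.133, -0.002, 1.717]
contact_force: [5.1, -2.1, 22.6]
opening: 0.535
grasp_force: 26.1
```

Call:
apply_moves([
  {"claw": -1, "delta_pos": [0, 0.35, 0], "yaw": 0},
  {"claw": -1, "delta_pos": [0, 0, 0], "yaw": 0},
  {"claw": -1, "delta_pos": [0, 0, 0], "yaw": 0},
  {"claw": -1, "delta_pos": [0, 0, 0], "yaw": 0},
])

```text
clock: 29.8
eef_pos: [430.2, 201.1, 265.3]
tcp_rot: [-3.14, 0.0, 1.717]
contact_force: [0.2, 0.4, 0.3]
opening: 1.002
grasp_force: 0.0
```

Call:
apply_moves([
  {"claw": -1, "delta_pos": [0, 0, -3], "yaw": 0},
  {"claw": -1, "delta_pos": [0, 0, -5], "yaw": 0},
  {"claw": -1, "delta_pos": [0, 0, -5], "yaw": 0},
  {"claw": -1, "delta_pos": [0, -5, 0], "yaw": 0},
  {"claw": -1, "delta_pos": [0, -5, 0], "yaw": 0},
  {"claw": -1, "delta_pos": [0, 0, 0], "yaw": 0},
  {"claw": -1, "delta_pos": [0, 0, 0], "yaw": 0},
])

```text
clock: 30.68
eef_pos: [332.0, 186.9, 396.0]
tcp_rot: [3.14, -0.0, 1.717]
contact_force: [0.6, -1.1, -0.4]
opening: 0.999
grasp_force: 0.0
```

```bash
python3 jaw.py; python3 - <<'E'
from h import *
f=np.load("sidej.npz"); p=cloud(f).reshape(-1,3); d=p[:,:2]-CL[:2]; c,s=np.cos(CL[2]),np.sin(CL[2]); X=d[:,0]*c+d[:,1]*s;Y=-d[:,0]*s+d[:,1]*c;Z=p[:,2]
for y0,y1 in((-40,-19),(-15,30)):
    m=(Y>y0)&(Y<y1)&(X>40)&(X<130)&(Z>56)&(Z<66); print(np.histogram(X[m],np.arange(50,130,4))[0])
m=(X>80)&(X<96)&(abs(Y)<40)&(Z>57)&(Z<66); print("Y",np.percentile(Y[m],[3,97]),"Z",np.median(Z[m]))
im=f["img"]; c=np.zeros((560,800,3),np.uint8); c[:380,:400]=cv2.resize(im[130:225,230:330],None,fx=4,fy=4); c[:360,410:800]=cv2.resize(im[195:315,290:420],None,fx=3,fy=3)
cv2.imwrite("pics/fin.png",c)
E
```

```text
target [426.8 200.6 110. ] yaw 0.003 cm after turn [1.00e-02 9.58e+00 1.31e+01] before [-0.03  9.58 13.1 ] t 30.675 j6 0.36
[ 0  0  0  0  0  0  6 10  9  9 12  9  9  8  9 12  9  5  3  6  6  4  0  0]
trig [-99.20280488 -70.36409719 -61.49193708]
[0 0 0 0 0 0 3 5 4 1 2 2 2 3 1 0 1 0 0]
[ 0  0  0 10  6  3  7  5  7  6  6  3  9  2  5  4  5  3  0]
Y [-27.99845684  24.42732427] Z 63.26572936850823
```

View pics/fin.png

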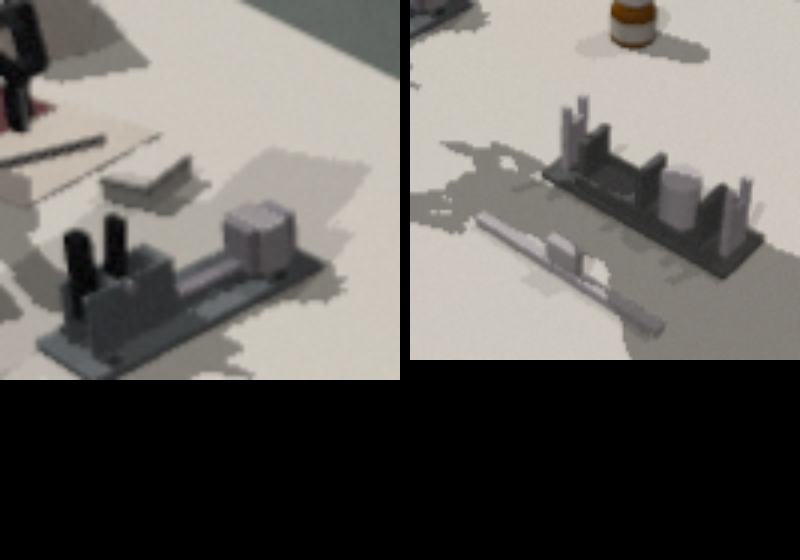

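The block is clamped between the jaws with no gap (px (258,240)), and the trigger is released (115,245). The bar lies on the bench (570,275), and the round specimen is still in its pocket (680,195).

```bash
python3 -c "
from rig import r
print(r.sign_off())"
```

```text
the job is handed in; nothing more can be done
None
```

I handed the job in at about 31 s. The block is clamped against the fixed jaw with the trigger released, the bar lies on the bench and the round specimen is still in its pocket; firmness is inferred from the trigger stalling at the same point on the last three squeezes, as the pad force was not measured.

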